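# Turn the parts carousel to the thread

## Task

Bring the spool of thread to hand: with a fingertip, push the wooden arms of the little carousel round, either way, until the spool on its tray stands in line with the steel pointer bar that sticks out from the foot. Push only on the arms, not on the tray; do not touch, lift or tip the four things on it, leave the other loose things on the table where they are, and finish with the hand clear.

Things in the scene. Friction and masses are not known exactly. Their poses are not given: they have to be found in the camera images.
- foot: Fixed dark steel foot of the carousel, round, 112 mm across and at most 24 mm high. Origin: on the turning axis, at table height. From under the tray a flat dark steel pointer bar, 16 mm wide and 5 mm high with a rounded end, runs along the table in the foot's own -x direction, out to 113 mm from the axis; it points roughly toward the robot. Foot and bar never move.
- carousel: The turning part: four wooden arms in a cross, along its own +x, +y, -x, -y. Origin: on the turning axis, 24 mm above the table. Each arm is 14 mm wide; its free part, outside the tray, runs 68 to 112 mm from the axis and 26 to 42 mm above the table, open beneath. Turns either way about the upright axis, over a full turn, with light drag (about 1 N at 95 mm), and stays where it is left.
- tray: Round plywood tray, 136 mm across, fixed on the arms and turning with them (same origin and axes as the carousel). Its floor is 33 mm above the table. Four round pockets, 38 mm inside with rims 6 mm high, centred 43 mm from the axis, midway in direction between neighbouring arms (45 degrees from each). Not to be pushed.
- thread_1: Spool of dark rigging thread with wooden ends, 25 mm in diameter and 29 mm high, the only spool on the carousel (another, fixed to the table, stands apart at the back), standing upright in one of the four tray pockets (which one varies). Origin at the centre of its underside, z up. Not to be touched.
- paint_1: Paint pot with a ribbed white lid, 32 mm in diameter, 38 mm high, standing upright in one of the four tray pockets (which one varies). Origin at the centre of its underside, z up. Not to be touched.
- paint_2: Paint pot with a smooth black lid, 32 mm in diameter, 38 mm high, standing upright in one of the four tray pockets (which one varies). Origin at the centre of its underside, z up. Not to be touched.
- teal_pot: Low flat pot with a black lid, 36 mm in diameter, 21 mm high, standing upright in one of the four tray pockets (which one varies). Origin at the centre of its underside, z up. Not to be touched.
- bench_vice: Blue hobby vice fixed to the table's front edge, left of the carousel, a solid obstacle: it covers x 0.36 to 0.46 m and y -0.01 to 0.07 m, up to 83 mm high (keep the gripper's body off it). Origin under its centre.
- parts_cabinet: Drawer cabinet fixed behind the carousel, a solid obstacle: everything from x = 0.72 m on, y -0.23 to 0.09 m, up to 196 mm high.
- glue_red: Bystander: slim glue bottle, 23 x 32 mm, 83 mm high, loose on the table to the left of the carousel. Origin under its centre.
- sanding_block: Bystander: flat sanding block, 34 x 64 mm (along its y), 10 mm high, loose on the table to the left of the carousel, about 170 mm from the turning axis. Origin under its centre.
- pencil: Bystander: pencil, 8 x 130 mm (along its y), 8 mm high, loose on the table behind the carousel. Origin under its centre.
- tweezers_curved: Bystander: curved tweezers, 13 x 100 mm (along its y), 9 mm high, loose on the table in front of the carousel. Origin under its centre.

How it is judged:
By the outcome, as a careful person would: the job done as asked, in the order asked, and still so for the second after the job is handed in, with the robot touching nothing.
It also fails if it takes over 64 s, if anything falls off the work surface, if the arm or the gripper's body presses on something with over 40 N, if the wrist force passes 120 N, or if a joint passes its speed limit or range.

## Robot

A 6-joint arm with a two-finger parallel gripper is mounted at the origin on a cart in front of the work surface, level with it; the furniture and walls round the work are solid. World frame = base frame: x ahead of the robot, y to its left, z up, the work surface at z = 0. Lengths are in mm, angles in rad, forces in N, time in s.
With the tool pointing down it reaches from about 275 to 850 mm from the base axis. Payload 19 kg.
Tool frame: the origin (TCP) lies midway between the tips of the shut fingers; the grasp point (between the pads) lies 19 mm behind it (robot.hold_point_z is the distance from the TCP to the grasp point, in mm); z points along the fingers, y is the line along which they close (so a half turn about z gives the same grasp; the last joint's range is limited). The gripper opens to 85 mm and grips with 20 to 120 N. Pads are 22 mm wide; open, the fingers measure 114 mm over their backs; the gripper's body (76 mm by 85 mm) begins 54 mm behind the grasp point. The pads swing forward as they close: fully open they stand 13 mm farther back than shut.
Start: joints at [-1.391, 0.15, 1.437, -0, 1.554, -0.134], TCP at [177.462, -546.898, 231.267] pointing down, gripper open.
Joint ranges: [-2.8, 2.8], [-0.68, 2.1], [0.12, 2.68], [-1.39, 4.53], [0.16, 2.79], [-2.81, 2.81]. Speed limits (rad/s): [1.89, 1.89, 2.22, 3.01, 3.01, 3.01].

## Interface

Orientations are given as a rotation vector (axis times angle).
In Python, from bench import sensors, grab_frame, job_done, cut_out, pinpoint, robot gives the robot as it stands. The module is installed in compiled form; this text tells all that it offers.
- The arm moves only by the shell command python3 -m jog 'ROWS' [OPENING] [FORCE]. ROWS is JSON, a list of rows, each a list of 2 entries, a list of its own where there are three numbers: the shift along the tool's x, y, z in m, then the turn about the tool's z in degrees. In form: [[[tx, ty, tz], spin], ...]. A call has 1 to 12 rows; each row is the pose to reach, as a shift and turn from the pose commanded when the call began, along the tool's axes at that moment; what a row does not reach only later rows make up. A row lasts 1/12 s, in which the tool goes at most 41.7 mm and 7.16 degrees, less where a joint would pass 70% of its speed; a pose out of reach is approached as far as the arm can. A call with a gripper value outside its range is refused whole. OPENING is the closure in counts, from 0 (fully open) to 255 (shut), set as the call begins (- or left out, the last holds). The fingers move at their own pace and stop on an object; FORCE is the grip in N (left out, the last holds). Time passes only in rows, so rows that repeat a pose let the fingers close. It gives the time, the measured TCP pose, the force, the opening and the grip force at its end, in the units of the state.
- sensors.get_state(): the state, without advancing time (a new reading comes with each control period).
- grab_frame(name): name is "scene" or "side" or "wrist"; returns a dict with "pixels" (420x560x3 uint8, red, green, blue), "K" (3x3 intrinsics, pixels), "dist" ([k1, k2, p1, p2, k3] as OpenCV has them; the pictures are not rectified), "pose" (4x4, takes a point from camera to world coordinates); the wrist camera has in their place "hand_eye" (4x4, takes a point from camera to tool coordinates, whose origin is the TCP and whose axes are the flange's). Camera axes: x right, y down, z forward; pixel columns grow to the right and rows downward; lengths in mm; the calibration is good to about 2 mm. A picture is of the moment at which its call begins: read the wrist's pose just before it. There is no depth.
- job_done(): hands the job in; it is judged then, once.
Trained networks look in a picture, given as the dict that the camera call returned (one of the last four; its "shot" number tells which), for a name from the list of things; names that differ only in an ending like _2 or _b are one class to them, and where a whole thing is asked for, a point or a joint stands for the part that bears it (a point fixed in the world has none). Each returns a list of dicts, best first, with "confidence" (0 to 1); they miss things now and then, are a little off and sometimes report something else, mostly with a low value. They report only what shows in the picture. A call takes as long as a camera call.
- cut_out(picture, label): "mask" (420x560 bool, what is visible of it) and "at" ([column, row] in pixels, amid what is visible of it).
- pinpoint(picture, label): "at" ([column, row] in pixels: a listed point, or the origin of a listed thing).
The state is a dict: "clock": time; "joint_pos": joint angles; "dq": joint speeds; "joint_efforts": joint torques, N m; "tool_pos": TCP position; "eef_rot": TCP orientation; "wrist_force": force on the tool from outside, world axes, zero at the start; "moment": the same for the moment, N m; "opening": opening from 0.0 (shut) to 1.0 (fully open); "finger_force": force on a finger pad.
Only numpy, scipy, OpenCV 4.12 (cv2) and the standard library are available. Lean on these libraries where they do the work, as an engineer would, in place of code of your own. Each camera call takes 0.05 s, during which the arm holds its last target. There are 200 camera calls.

## Working session

There is one attempt and no reset: what is moved stays moved. The work goes in short steps, Python scripts to look and compute and a shell command to move; the robot and the scene stay as the last step left them, time stands still between calls to the robot, and variables do not carry over. Pictures are saved under pics/ and viewed, at most 10 in all, crops included, and the job is handed in when it is done.

```bash
mkdir -p pics; cat > h.py <<'E'
import numpy as np, cv2
from bench import *
def ray(f,uv,z,pose=None):
    P=np.array(f["pose"] if pose is None else pose)
    p=cv2.undistortPoints(np.array([[uv]],float),np.array(f["K"]),np.array(f["dist"]))[0,0]
    d=P[:3,:3]@np.array([p[0],p[1],1]); o=P[:3,3]
    return o+d*(z-o[2])/d[2]
def save(f,n): cv2.imwrite("pics/"+n,cv2.cvtColor(f["pixels"],cv2.COLOR_RGB2BGR))
E
python3 - <<'E'
from h import *
np.set_printoptions(precision=1,suppress=True)
s=sensors.get_state(); print(s)
for c in("scene","side"):
    f=grab_frame(c); save(f,c+"0.png"); print(c,np.array(f["pose"]))
    for l,z in dict(foot=0,carousel=24,thread_1=33,paint_1=33,paint_2=33,teal_pot=33,glue_red=0,sanding_block=0,pencil=0,tweezers_curved=0,bench_vice=0).items():
        for r in pinpoint(f,l)[:3]: print(l,np.array(r["at"]),round(r["confidence"],2),ray(f,r["at"],z))
E
```

```text
{'clock': 0.0, 'joint_pos': array([-1.4,  0.2,  1.4, -0. ,  1.6, -0.1]), 'dq': array([ 0., -0.,  0., -0.,  0., -0.]), 'joint_efforts': array([  0. , -71.3, -57.1,   0. ,   0. ,  -0. ]), 'tool_pos': array([ 177.4, -546.7,  230.7]), 'eef_rot': array([-3.1, -0.5,  0. ]), 'wrist_force': array([ 0.2, -1.2,  0.7]), 'moment': array([ 0.,  0., -0.]), 'finger_force': 0.0, 'opening': 0.999437021864102}
scene [[ -0.8  -0.4   0.5  95.3]
 [ -0.6   0.4  -0.6 561.3]
 [ -0.   -0.8  -0.6 562.3]
 [  0.    0.    0.    1. ]]
foot [273.6 183.9] 0.54 [ 691.8 -151.3    0. ]
carousel [328.8 192.7] 0.62 [ 531.4 -175.3   24. ]
thread_1 [322. 199.] 0.44 [ 521.2 -128.9   33. ]
paint_1 [315.2 185.5] 0.57 [ 569.6 -169.9   33. ]
paint_1 [336.3 177.7] 0.53 [ 549.1 -236.9   33. ]
paint_2 [315.2 185.5] 0.57 [ 569.6 -169.9   33. ]
paint_2 [336.3 177.7] 0.53 [ 549.1 -236.9   33. ]
teal_pot [346.  194.1] 0.65 [ 487.9 -184.1   33. ]
glue_red [260.1 276.4] 0.88 [485.9 138.8   0. ]
sanding_block [271.4 217.2] 0.54 [597.3 -29.2   0. ]
pencil [272.5 184.6] 0.41 [ 691.8 -146.6    0. ]
side [[ -1.   -0.    0.1 537.8]
 [ -0.1  
[... 285 characters left out ...]
.9 187.7] 0.67 [ 576.  -159.8   33. ]
paint_1 [303.8 174.5] 0.53 [ 549.6 -225.7   33. ]
paint_1 [325.2 182.2] 0.21 [ 492.3 -191.7   33. ]
paint_2 [292.9 187.7] 0.67 [ 576.  -159.8   33. ]
paint_2 [303.8 174.5] 0.53 [ 549.6 -225.7   33. ]
paint_2 [325.2 182.2] 0.21 [ 492.3 -191.7   33. ]
teal_pot [325. 181.] 0.68 [ 492.8 -197.5   33. ]
teal_pot [247.3 197.9] 0.41 [ 688.4 -105.7   33. ]
glue_red [323.4 278.2] 0.68 [495.7 137.6   0. ]
glue_red [308. 186.] 0.55 [ 537.1 -220.5    0. ]
sanding_block [284.1 226.7] 0.76 [591.2 -36.7   0. ]
sanding_block [314.7 192.7] 0.19 [ 518.5 -189.3    0. ]
pencil [247.9 197.2] 0.59 [ 694.  -156.1    0. ]
tweezers_curved [367.6 198.6] 0.39 [ 379.3 -171.4    0. ]
```

```bash
python3 - <<'E'
from h import *
from scipy.spatial.transform import Rotation as R
a=cv2.imread("pics/scene0.png")[130:290,200:420]; b=cv2.imread("pics/side0.png")[130:290,210:430]
cv2.imwrite("pics/c0.png",np.vstack([cv2.resize(x,(412,300),interpolation=cv2.INTER_CUBIC) for x in(a,b)]))
s=sensors.get_state(); Rm=R.from_rotvec(s["eef_rot"]).as_matrix(); print(Rm.round(3))
f=grab_frame("wrist"); print(np.array(f["hand_eye"]).round(2),f["K"])
print("to above (470,-190,400):",Rm.T@(np.array([470,-190,400])-s["tool_pos"]))
E
```

```text
[[ 0.951  0.309 -0.   ]
 [ 0.309 -0.951  0.   ]
 [-0.    -0.    -1.   ]]
[[   0.     -0.95   -0.3    75.14]
 [   1.      0.     -0.     -0.89]
 [   0.     -0.3     0.95 -142.85]
 [   0.      0.      0.      1.  ]] [[378.74576883   0.         269.38186565]
 [  0.         378.74576883 211.80539963]
 [  0.           0.           1.        ]]
to above (470,-190,400): [ 388.43110221 -249.1987923  -168.70306848]
```

View pics/c0.png

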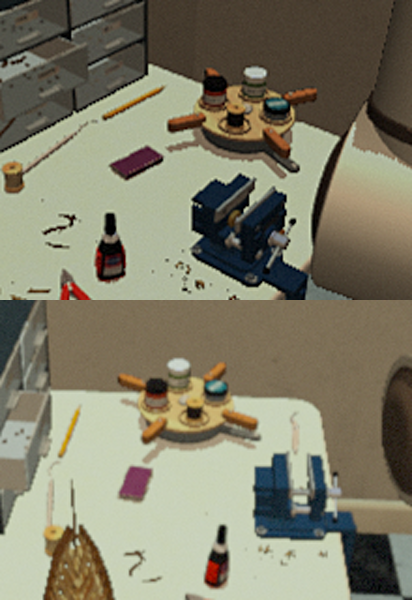

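```bash
python3 -m jog '[[[0.035,-0.017,0],0],[[0.07,-0.034,0],0],[[0.105,-0.051,0],0],[[0.14,-0.068,0],0],[[0.175,-0.085,0],0],[[0.21,-0.102,0],0],[[0.245,-0.12,0],0],[[0.28,-0.137,0],0],[[0.315,-0.154,0],0],[[0.35,-0.171,0],0],[[0.385,-0.189,0],0],[[0.42,-0.207,0],0]]' 255
python3 -m jog '[[[0.03,-0.015,0],0],[[0.06,-0.03,0],0],[[0.07,-0.035,0],0],[[0.07,-0.035,0],0],[[0.07,-0.035,0],0]]'
cat >> h.py <<'E'
from scipy.spatial.transform import Rotation as R
def wrist():
    s=sensors.get_state(); f=grab_frame("wrist")
    T=np.eye(4); T[:3,:3]=R.from_rotvec(s["eef_rot"]).as_matrix(); T[:3,3]=s["tool_pos"]
    f["pose"]=T@np.array(f["hand_eye"]); return s,f
E
python3 - <<'E'
from h import *
np.set_printoptions(precision=1,suppress=True)
s,f=wrist(); save(f,"w1.png"); print(s["clock"],s["tool_pos"],s["eef_rot"])
for l,z in dict(foot=0,carousel=24,tray=33,thread_1=33,paint_1=33,teal_pot=33,sanding_block=0,pencil=0,tweezers_curved=0).items():
    for r in pinpoint(f,l)[:3]: print(l,np.array(r["at"]),round(r["confidence"],2),ray(f,r["at"],z))
E
```

```text
clock: 2.25
tool_pos: [514.2, -218.7, 231.5]
eef_rot: [3.103, 0.491, 0.0]
wrist_force: [0.1, -0.4, -0.8]
opening: -0.0
finger_force: 0.0
clock: 2.67
tool_pos: [568.8, -165.3, 231.0]
eef_rot: [-3.103, -0.493, 0.001]
wrist_force: [-0.1, 0.0, -0.6]
opening: 0.001
finger_force: 0.0
2.6667 [ 568.8 -165.3  231. ] [-3.1 -0.5  0. ]
carousel [277.9 217. ] 0.92 [ 533.9 -184.4   24. ]
tray [276.7 219. ] 0.58 [ 534.3 -182.8   33. ]
thread_1 [232.6 215.4] 0.85 [ 524.8 -142.1   33. ]
paint_1 [323.3 219.6] 0.87 [ 547.5 -225.1   33. ]
teal_pot [277.7 260.1] 0.96 [ 494.3 -197.2   33. ]
teal_pot [323.4 223.3] 0.2 [ 544.1 -226.5   33. ]
sanding_block [147.3 103.4] 0.91 [595.7 -33.4   0. ]
pencil [280.9 174.7] 0.68 [ 569.9 -176.1    0. ]
pencil [296.9  37. ] 0.59 [ 694.4 -149.4    0. ]
tweezers_curved [217.6 327.3] 0.57 [ 379.3 -163.9    0. ]
```

View pics/w1.png

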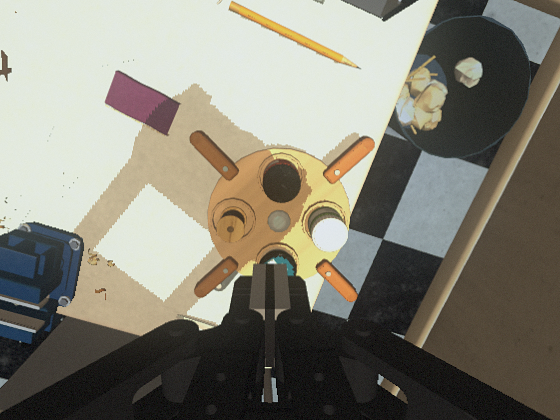

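```bash
python3 -m jog '[[[-0.035,0,0],0],[[-0.07,0,0],0],[[-0.1,0,0],0],[[-0.11,0,0],0],[[-0.11,0,0],0]]'
python3 - <<'E'
from h import *
np.set_printoptions(precision=1,suppress=True)
s,f=wrist(); print(s["tool_pos"])
for l,z in dict(foot=0,carousel=24,tray=33,thread_1=33,tweezers_curved=0).items():
    for r in pinpoint(f,l)[:2]: print(l,np.array(r["at"]),round(r["confidence"],2),ray(f,r["at"],z))
im=cv2.cvtColor(f["pixels"],cv2.COLOR_RGB2BGR)
np.savez("w2.npz",K=f["K"],dist=f["dist"],pose=f["pose"])
cv2.imwrite("pics/w2.png",cv2.resize(im[0:280,130:430],(640,597),interpolation=cv2.INTER_CUBIC))
E
```

```text
clock: 3.58
tool_pos: [462.7, -200.1, 231.9]
eef_rot: [3.103, 0.488, 0.001]
wrist_force: [-0.4, 0.4, -0.1]
opening: 0.0
finger_force: 0.0
[ 462.7 -200.1  231.9]
carousel [277.5  94.4] 0.56 [ 536.  -183.2   24. ]
tray [276.7  99.5] 0.87 [ 531.7 -183.7   33. ]
thread_1 [225.8  94. ] 0.98 [ 522.5 -140.5   33. ]
tweezers_curved [215.8 234.2] 0.59 [ 382.2 -165.9    0. ]
```

View pics/w2.png

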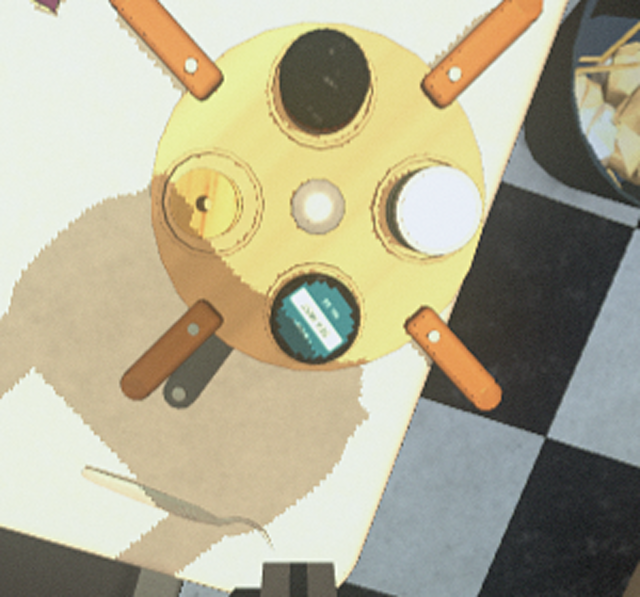

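```bash
cat > fit.py <<'E'
from h import *
np.set_printoptions(precision=1,suppress=True)
f=dict(np.load("w2.npz")); g=lambda x,y,z: ray(f,(130+x*300/640,y*280/597),z)
arms=[g(193,65,42),g(456,74,42),g(193,328,42),g(433,336,42)]
c=(np.array(arms)).mean(0); print("c by dots",c,[np.linalg.norm(a-c) for a in arms])
C=c[:2]
for n,p in [("tip",g(179,393,5)),("bar",g(208,353,5)),("spool",g(202,203,62)),("pk",g(203,206,39)),("teal",g(316,314,39)),("blk",g(320,86,39)),("wht",g(437,208,39))]+[("arm",a) for a in arms]+[("armend",g(130,388,42)),("armend",g(490,400,42))]:
    d=p[:2]-C; print(n,p,np.hypot(*d),np.degrees(np.arctan2(d[1],d[0]))%360)
E
python3 fit.py
```

```text
c by dots [ 534.4 -185.    42. ] [np.float64(69.83356720481025), np.float64(70.32246095464981), np.float64(70.22546981437475), np.float64(69.90302055099896)]
tip [ 434.9 -150.     5. ] 105.44423679671158 160.63927959440096
bar [ 457.3 -157.7    5. ] 81.77857621915427 160.5319785665148
spool [ 522.3 -142.9   62. ] 43.74974141095153 106.0342430396303
pk [ 520.5 -141.2   39. ] 45.949763627023884 107.6166180868211
teal [ 493.7 -197.4   39. ] 42.540844129243055 196.96677092058317
blk [ 576.5 -171.6   39. ] 44.16144881222929 17.613736579391155
wht [ 548.5 -230.    39. ] 47.193475684225305 287.29481866814893
arm [ 568.4 -123.9   42. ] 69.83356720481025 60.934400049976205
arm [ 595.9 -219.1   42. ] 70.32246095464981 330.9422093683968
arm [ 473.1 -150.8   42. ] 70.22546981437475 150.88560925872986
arm [ 500.4 -246.    42. ] 69.90302055099896 240.85488122265147
armend [ 440.6 -132.4   42. ] 107.56292525793988 150.75002732278668
armend [ 482.4 -278.6   42. ] 107.14271815739204 240.93453057007986
```

```bash
python3 -m jog '[[[-0.005,0.013,0],7],[[-0.010,0.026,0],14],[[-0.015,0.039,0],21],[[-0.0185,0.052,0],28],[[-0.0185,0.052,0],35],[[-0.0185,0.052,0],42],[[-0.0185,0.052,0],47],[[-0.0185,0.052,0],47],[[-0.0185,0.052,0],47]]'
python3 -c "
from h import *
s=sensors.get_state();M=R.from_rotvec(s['eef_rot']).as_matrix();print(s['tool_pos'],s['joint_pos'],np.degrees(np.arctan2(M[1,0],M[0,0])),M.round(3))"
```

```text
clock: 4.63
tool_pos: [463.1, -254.4, 231.0]
eef_rot: [-3.043, 0.782, 0.001]
wrist_force: [0.9, 0.1, 0.4]
opening: 0.003
finger_force: 0.0
[ 463.09937314 -254.38343337  231.0279001 ] [-6.48249653e-01  5.34475113e-02  1.54441082e+00  1.11786536e-04
  1.54427111e+00  1.42540994e+00] -28.8121118375564 [[ 0.876 -0.482 -0.   ]
 [-0.482 -0.876  0.   ]
 [-0.001 -0.    -1.   ]]
```

```bash
python3 -m jog '[[[0,0,0.035],0],[[0,0,0.07],0],[[0,0,0.105],0],[[0,0,0.14],0],[[0,0,0.17],0],[[0,0,0.19],0],[[0,0,0.2],0],[[0,0,0.203],0],[[0,0,0.203],0]]'
python3 -m jog '[[[0.002,0,0],0],[[0.004,0,0],0],[[0.006,0,0],0],[[0.007,0,0],0],[[0.007,0,0],0]]'
cat > plan.py <<'E'
from h import *
import sys
s=sensors.get_state();M=R.from_rotvec(s['eef_rot']).as_matrix();C=np.array([534.4,-185.,0])
q=M.T@(s['tool_pos']-C); print("rel",q[:2].round(1),"yang",np.degrees(np.arctan2(M[1,1],M[0,1]))%360)
for a in range(3,43,3):
    c,n=np.cos(np.radians(a)),np.sin(np.radians(a))
    w=np.array([[c,n],[-n,c]])@q[:2]-q[:2]; print(a,(w/1000).round(4))
E
python3 plan.py
```

```text
clock: 5.38
tool_pos: [462.9, -254.6, 28.4]
eef_rot: [-3.042, 0.785, 0.0]
wrist_force: [0.6, -0.1, -0.2]
opening: 0.001
finger_force: 0.0
clock: 5.8
tool_pos: [469.2, -258.2, 28.8]
eef_rot: [3.041, -0.787, 0.001]
wrist_force: [-0.0, 0.5, 0.4]
opening: -0.001
finger_force: 0.0
rel [-21.5  95.7] yang 240.98795939283286
3 [0.005 0.001]
6 [0.0101 0.0017]
9 [0.0152 0.0022]
12 [0.0204 0.0024]
15 [0.0255 0.0023]
18 [0.0306 0.002 ]
21 [0.0357 0.0013]
24 [0.0408 0.0005]
27 [ 0.0458 -0.0007]
30 [ 0.0507 -0.0021]
33 [ 0.0556 -0.0037]
36 [ 0.0603 -0.0056]
39 [ 0.065  -0.0078]
42 [ 0.0695 -0.0102]
```

```bash
python3 -m jog '[[[0.005,0.001,0],-3],[[0.0101,0.0017,0],-6],[[0.0152,0.0022,0],-9],[[0.0204,0.0024,0],-12],[[0.0255,0.0023,0],-15],[[0.0306,0.002,0],-18],[[0.0357,0.0013,0],-21],[[0.0408,0.0005,0],-24],[[0.0458,-0.0007,0],-27],[[0.0507,-0.0021,0],-30],[[0.0556,-0.0037,0],-33],[[0.0556,-0.0037,0],-33]]'
python3 plan.py
python3 - <<'E'
from h import *
for c in("scene","side"):
    f=grab_frame(c); save(f,c+"1.png")
    for l,z in dict(carousel=24,thread_1=33,teal_pot=33).items():
        for r in pinpoint(f,l)[:2]:
            p=ray(f,r["at"],z); print(c,l,round(r["confidence"],2),p.round(),np.degrees(np.arctan2(p[1]+185,p[0]-534.4)).round(1)%360)
a=cv2.imread("pics/scene1.png")[130:290,200:420]; b=cv2.imread("pics/side1.png")[130:290,210:430]
cv2.imwrite("pics/c1.png",np.vstack([cv2.resize(x,(412,300),interpolation=cv2.INTER_CUBIC) for x in(a,b)]))
E
```

```text
clock: 6.8
tool_pos: [519.8, -281.9, 28.4]
eef_rot: [3.139, 0.114, 0.001]
wrist_force: [0.4, 1.1, -0.1]
opening: -0.001
finger_force: 0.0
rel [-21.6  95.6] yang 274.14489616435947
3 [0.005 0.001]
6 [0.0101 0.0017]
9 [0.0152 0.0022]
12 [0.0203 0.0024]
15 [0.0255 0.0023]
18 [0.0306 0.002 ]
21 [0.0357 0.0014]
24 [0.0408 0.0005]
27 [ 0.0458 -0.0006]
30 [ 0.0507 -0.002 ]
33 [ 0.0556 -0.0037]
36 [ 0.0603 -0.0056]
39 [ 0.065  -0.0077]
42 [ 0.0695 -0.0101]
scene carousel 0.6 [ 531. -185.   24.] 175.4
scene thread_1 0.55 [ 500. -152.   33.] 135.9
scene teal_pot 0.7 [ 508. -217.   33.] 230.1
side carousel 0.65 [ 537. -192.   24.] 291.5
side thread_1 0.58 [ 509. -148.   33.] 124.2
side teal_pot 0.6 [ 506. -221.   33.] 232.2
```

View pics/c1.png

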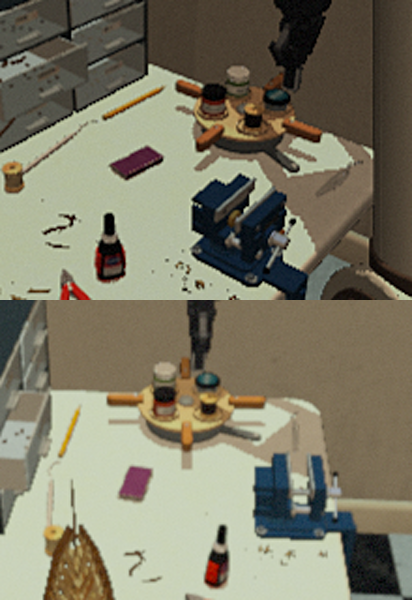

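```bash
python3 -m jog '[[[0.005,0.001,0],-3],[[0.0101,0.0017,0],-6],[[0.0152,0.0022,0],-9],[[0.0204,0.0024,0],-12],[[0.0255,0.0023,0],-15],[[0.0306,0.002,0],-18],[[0.0340,0.0016,0],-20],[[0.0340,0.0016,0],-20]]'
python3 plan.py|head -1
python3 -m jog '[[[-0.004,0.003,0],0],[[-0.01,0.008,0],0],[[-0.015,0.01,0],0],[[-0.015,0.01,-0.035],0],[[-0.015,0.01,-0.07],0],[[-0.015,0.01,-0.105],0],[[-0.015,0.01,-0.14],0],[[-0.015,0.01,-0.17],0],[[-0.015,0.01,-0.2],0],[[-0.015,0.01,-0.203],0],[[-0.015,0.01,-0.203],0]]'
python3 plan.py|head -1
python3 - <<'E'
from h import *
s,f=wrist();M=R.from_rotvec(s['eef_rot']).as_matrix();print(M.T@(np.array([462.7,-200.1,231.9])-s['tool_pos']))
E
```

```text
clock: 7.87
tool_pos: [553.6, -280.8, 28.3]
eef_rot: [-3.072, -0.655, -0.0]
wrist_force: [0.3, 0.7, 1.1]
opening: -0.0
finger_force: 0.0
rel [-21.6  95.3] yang 294.07880200853174
clock: 8.78
tool_pos: [543.6, -297.1, 233.5]
eef_rot: [3.071, 0.65, 0.004]
wrist_force: [-0.7, 0.4, -0.1]
opening: 0.001
finger_force: 0.0
rel [-36.6 107. ] yang 293.9063093299683
[ -34.62285381 -121.49943877    1.1215954 ]
```

```bash
python3 -m jog '[[[-0.01,-0.035,0],0],[[-0.02,-0.07,0],0],[[-0.03,-0.1,0],0],[[-0.034,-0.121,0],0],[[-0.034,-0.121,0],0],[[-0.034,-0.121,0],0]]'
python3 - <<'E'
from h import *
s,f=wrist(); print(s["tool_pos"])
for r in pinpoint(f,"thread_1")[:1]:
    p=ray(f,r["at"],33); print(r["confidence"],p,np.degrees(np.arctan2(p[1]+185,p[0]-534.4)))
np.savez("w3.npz",K=f["K"],dist=f["dist"],pose=f["pose"])
im=cv2.cvtColor(f["pixels"],cv2.COLOR_RGB2BGR)
cv2.imwrite("pics/w3.png",cv2.resize(im[0:280,130:430],(640,597),interpolation=cv2.INTER_CUBIC))
E
```

```text
clock: 9.33
tool_pos: [462.6, -198.9, 230.5]
eef_rot: [-3.072, -0.653, 0.001]
wrist_force: [0.1, 0.2, -0.0]
opening: -0.002
finger_force: 0.0
[ 462.58598963 -198.90742202  230.45208528]
0.75 [ 493.64725942 -167.43602905   33.        ] 156.68450349441608
```

View pics/w3.png

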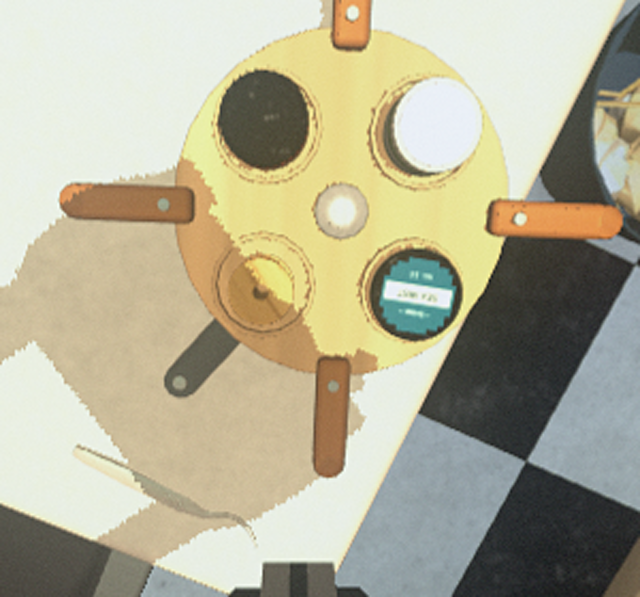

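The spool is at (262,290), the bar tip at (179,382), arm rivets at (352,13), (164,204), (520,218) and (333,386). It is a few degrees short; I'll measure how much.

```bash
cat > fit3.py <<'E'
from h import *
import sys
np.set_printoptions(precision=1,suppress=True)
f=dict(np.load("w3.npz")); g=lambda x,y,z: ray(f,(130+x*300/640,y*280/597),z)
arms=[g(352,13,42),g(520,218,42),g(333,386,42),g(164,204,42)]
C=np.mean(arms,0)[:2]; print(C)
for n,p in [("tip",g(179,382,5)),("bar",g(209,347,5)),("spool",g(262,291,62)),("pk",g(264,283,39))]+[("arm",a) for a in arms]:
    d=p[:2]-C; print(n,p,np.hypot(*d),np.degrees(np.arctan2(d[1],d[0]))%360)
E
python3 fit3.py
python3 - <<'E'
from h import *
s=sensors.get_state();M=R.from_rotvec(s['eef_rot']).as_matrix();print(M.round(3))
E
```

```text
[ 534.2 -185. ]
tip [ 434.6 -149.8    5. ] 105.65239105680065 160.55182059691572
bar [ 455.5 -156.4    5. ] 83.78759498320737 160.02362859420458
spool [ 495.3 -168.4   62. ] 42.361980761695264 156.93853404420503
pk [ 495.9 -167.9   39. ] 41.961017100408974 156.01270932920002
arm [ 599.2 -158.7   42. ] 70.05909417415182 22.002054075473254
arm [ 560.5 -250.1   42. ] 70.17777533399683 291.9751092604777
arm [ 469.  -211.1   42. ] 70.28733231255993 201.84182003138528
arm [ 508.3 -120.    42. ] 69.98168803954984 111.7883939605299
[[ 0.914  0.406 -0.001]
 [ 0.406 -0.914  0.001]
 [-0.001 -0.001 -1.   ]]
```

```bash
python3 -m jog '[[[0.01,0.035,0],0],[[0.02,0.07,0],0],[[0.03,0.1,0],0],[[0.034,0.121,0],0],[[0.034,0.121,0],0],[[0.034,0.121,0],0]]'
python3 plan.py | head -1
python3 -m jog '[[[0,0,0.035],0],[[0,0,0.07],0],[[0,0,0.105],0],[[0,0,0.14],0],[[0,0,0.17],0],[[0,0,0.19],0],[[0,0,0.2],0],[[0,0,0.203],0],[[0,0,0.203],0]]'
python3 -m jog '[[[0.003,-0.004,0],0],[[0.006,-0.008,0],0],[[0.009,-0.01,0],0],[[0.011,-0.01,0],0],[[0.012,-0.01,0],0],[[0.012,-0.01,0],0]]'
python3 plan.py
```

```text
clock: 9.93
tool_pos: [543.8, -297.5, 229.2]
eef_rot: [-3.071, -0.65, 0.003]
wrist_force: [-0.4, -0.2, -0.5]
opening: 0.0
finger_force: 0.0
rel [-37.3 106.1] yang 293.89673199384777
clock: 10.68
tool_pos: [543.5, -296.1, 28.4]
eef_rot: [-3.073, -0.653, 0.0]
wrist_force: [0.4, 0.6, -0.5]
opening: -0.002
finger_force: 0.0
clock: 11.18
tool_pos: [550.9, -282.0, 28.6]
eef_rot: [3.073, 0.653, 0.001]
wrist_force: [0.2, 0.6, 0.4]
opening: -0.002
finger_force: 0.0
rel [-24.4  95.4] yang 294.00293142842617
3 [0.005  0.0011]
6 [0.0101 0.002 ]
9 [0.0152 0.0026]
12 [0.0204 0.003 ]
15 [0.0255 0.0031]
18 [0.0307 0.0029]
21 [0.0358 0.0024]
24 [0.0409 0.0017]
27 [0.046  0.0007]
30 [ 0.0509 -0.0006]
33 [ 0.0559 -0.0021]
36 [ 0.0607 -0.0039]
39 [ 0.0655 -0.0059]
42 [ 0.0701 -0.0082]
```

```bash
python3 -m jog '[[[0.0028,0,0],0],[[0.0045,0.0004,0],-1],[[0.0062,0.0007,0],-2],[[0.0079,0.001,0],-3],[[0.0089,0.0011,0],-3.6],[[0.0089,0.0011,0],-3.6],[[0.0089,0.0011,0],-3.6]]'
python3 plan.py | head -1
python3 -m jog '[[[-0.004,0.003,0],0],[[-0.01,0.008,0],0],[[-0.015,0.01,0],0],[[-0.015,0.01,-0.035],0],[[-0.015,0.01,-0.07],0],[[-0.015,0.01,-0.105],0],[[-0.015,0.01,-0.14],0],[[-0.015,0.01,-0.17],0],[[-0.015,0.01,-0.2],0],[[-0.015,0.01,-0.203],0],[[-0.015,0.01,-0.203],0]]'
python3 -m jog '[[[-0.01,-0.035,0],0],[[-0.02,-0.07,0],0],[[-0.03,-0.1,0],0],[[-0.044,-0.121,0],0],[[-0.044,-0.121,0],0],[[-0.044,-0.121,0],0]]'
python3 - <<'E'
from h import *
s,f=wrist(); print(s["tool_pos"])
np.savez("w3.npz",K=f["K"],dist=f["dist"],pose=f["pose"])
im=cv2.cvtColor(f["pixels"],cv2.COLOR_RGB2BGR)
cv2.imwrite("pics/w4.png",cv2.resize(im[0:280,130:430],(640,597),interpolation=cv2.INTER_CUBIC))
E
```

```text
clock: 11.77
tool_pos: [559.1, -279.5, 28.2]
eef_rot: [-3.051, -0.749, -0.0]
wrist_force: [0.2, 0.7, -0.7]
opening: 0.002
finger_force: 0.0
rel [-21.8  95.2] yang 297.58033254944087
clock: 12.68
tool_pos: [550.6, -296.3, 233.5]
eef_rot: [3.049, 0.747, 0.004]
wrist_force: [-0.1, -0.0, -0.8]
opening: -0.002
finger_force: 0.0
clock: 13.18
tool_pos: [454.5, -208.2, 230.7]
eef_rot: [-3.051, -0.748, 0.0]
wrist_force: [0.2, 0.1, -0.0]
opening: 0.003
finger_force: 0.0
[ 454.49780731 -208.21602365  230.74456227]
```

View pics/w4.png

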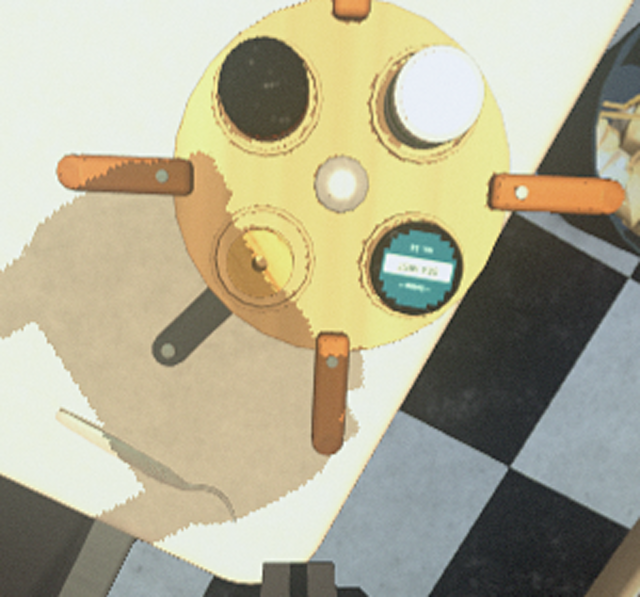

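The spool is at (260,262), the bar tip at (167,350), and rivets show at (161,175), (522,192) and (332,362); all four things stand in their pockets.

```bash
sed -e 's/^arms=.*/arms=[g(161,175,42),g(522,192,42),g(332,362,42)]/' -e 's/^C=.*/C=np.array([534.3,-185.]);print((arms[0]+arms[1])\/2)/' -e 's/g(179,382,5)/g(167,350,5)/;s/g(209,347,5)/g(197,318,5)/;s/g(262,291,62)/g(260,263,62)/;s/g(264,283,39)/g(263,257,39)/' fit3.py > fit4.py; python3 fit4.py
```

```text
[ 534.4 -184.8   42. ]
tip [ 434.7 -149.7    5. ] 105.72129464344613 160.47397570074352
bar [ 454.3 -155.6    5. ] 85.23810842871181 159.804052090335
spool [ 494.2 -170.3   62. ] 42.6606340332834 159.88833299336923
pk [ 495.  -170.2   39. ] 42.05143554598597 159.35086515265198
arm [ 504.5 -121.    42. ] 70.59146116245647 114.92813833173169
arm [ 564.3 -248.7   42. ] 70.38257190459379 295.18749653043557
arm [ 470.5 -214.8   42. ] 70.41070270545517 205.07267530369649
```

```bash
python3 -c "
from bench import *
print(job_done())"
```

```text
the job is handed in; nothing more can be done
None
```

The job is handed in: the spool stands within about 0.5° of the pointer bar by my measurement. I pushed only on one wooden arm, the four things are still in their pockets, and the hand is clear.

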